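Shut the test box's guard, reset, and hold start

TASK

Start the insulation test of the power adapter lying in the guarded test box: with the fingertips, gently push the box's open clear guard down until it is fully shut; only then tap the small round reset button of the control box and let it come back up; then press the large mushroom-headed start button fully down and keep it down - the program finishes while still holding it pressed, as the test runs only while it is held. Push each of the three lightly, and leave the square stop button alone. Grasp and lift nothing, and leave the adapters, the control box and the things lying about where they are.

Things in the scene. Friction and masses are not known exactly. Their poses are not given: they have to be found in the camera images.
- test_box: Grey sheet-metal box, 150 (x) x 210 (y) x 66 mm high, open on top, fixed on the right-hand bench top (2 mm higher than the left one, which is z = 0), yaw within 0.2. Its guard is hinged along the rear (+x) rim; a black interlock block stands 22 mm out from its right (-y) wall. Origin: centre of its underside; x to its rear, y to its left, z up.
- guard (a joint): Opening angle, rad, of the guard: clear panel in an aluminium frame, 156 x 214 x 9 mm. 0 = shut, level on the box's rim, on a firm stop; starts 0.5 to 0.85 open, front edge raised. Stiff friction hinges hold it at any angle; 1 to 3 N down on its front tab closes it.
- guard_tab (a point): Middle of the upper face of the ribbed black push tab (34 x 70 mm, 7 mm thick) at the middle of the guard's front edge; moves with the guard. In the guard's plane it is 163 mm from the hinge axis, and 16 mm above the hinge axis square to the panel. Its z axis is the outward normal of the upper face. At z = 84 mm when shut. Push on it from above.
- guard_hinge (a point): Point on the guard's hinge axis, middle of the box's rear rim, at z = 68.5 mm; the axis runs along the box's y. Opening lifts the tab up and back towards the box's +x.
- control_box: Loose grey box, aluminium top plate, 165 (x) x 105 (y) mm, plate at z = 48 mm, about 0.75 kg, rubber feet, yaw within 0.1; far left or in the middle. Origin: centre of its underside; x to its rear, y left, z up. Three black spring buttons in a row on top, pressed down, at y = 0: large mushroom start at x = -52 mm (nearest the robot), square stop at 0, small round reset at +50 mm.
- reset_top (a point): Centre of the top of the small round reset button (21 mm across), 59 mm above the bench when up.
- reset (a joint): How far the reset button is pressed, m: 0 = up, 0.004 = fully down; starts to move at 1.4 N, 3.5 N fully down.
- stop_top (a point): Centre of the top of the square stop button (24 mm), 59 mm above the bench. Not to be pressed.
- stop (a joint): How far the stop button is pressed, m: 0 = up, 0.004 = fully down.
- start_top (a point): Centre of the top of the large mushroom-headed start button (40 mm across), 71 mm above the bench when up.
- start (a joint): How far the start button is pressed, m: 0 = up, 0.006 = fully down; starts to move at 2 N, 5 N fully down.
- adapter_dut: Black power adapter under test, 52 x 140 x 32 mm, lying loose in the nest inside the test box, below the guard. Origin: centre of its underside.
- hv_probe: Red test probe, 20 x 172 x 20 mm, lying loose in front and to the left of the test box; bystander. Origin: centre of its underside.
- adapter_wait_1: Black power adapter waiting, 46 x 126 x 30 mm, loose on the left bench top, in whichever of the two places (far left, middle) the control box is not; bystander. Origin: centre of its underside.
- solder_reel: Small white solder reel, 48 mm across, 36 mm high, standing loose at the far left; bystander. Origin: centre of its underside.

How it is judged (in metres and radians):
On the way, in this order (a step that is already met when the one before it is completed fails the run):
1. the guard is pushed fully shut (value of joint guard below 0.035 rad), for 0.1 s.
2. with the guard shut, the reset button is pressed down (value of joint reset above 0.0025 m and value of joint guard below 0.035 rad and value of joint start below 0.001 m), for 0.05 s.
3. the reset button is let up again (value of joint each of reset, start below 0.001 m), for 0.05 s.
4. the start button is pressed fully down with the guard shut (value of joint start above 0.0045 m and value of joint guard below 0.035 rad), for 0.2 s.
At the end, for the whole second after the job is handed in: The guard is shut (within 0.035 rad), reset and stop are up (within 1 mm), and the fingers hold the start button at least 4.5 of its 6 mm down with more than 1.5 N; the control box stands flat within 20 mm of where it stood, and the adapters, probe and reel lie within 15 mm of where they lay (all of step 4 and value of joint each of reset, stop below 0.001 m and contact force between the fingers and start above 1.5 N and angle between control_box's own z axis and vertical below 0.06 rad and distance of control_box from where it was at the start of the episode below 0.02 m and distance of each of adapter_dut, hv_probe, adapter_wait_1, solder_reel from where it was at the start of the episode below 0.015 m); the arm keeps its last pose, push and grip.
It fails at once if reset or start is pressed while the guard is open (value of joint guard above 0.06 rad and value of joint any of reset, start above 0.002 m).
It fails at once if the square stop button is pressed, or reset and start are pressed together (value of joint stop above 0.0015 m or value of joint each of reset, start above 0.002 m).
It fails at once if the guard, the control box or one of its buttons is pushed hard (over 35 N) (contact force between the arm and guard above 35 N or contact force between the arm and control_box above 35 N).
It fails at once if the guard is lifted past 1.0 rad, or the control box is lifted, tipped or shoved over 25 mm (value of joint guard above 1 rad or height (world z) of control_box above 0.01 m or angle between control_box's own z axis and vertical above 0.12 rad or distance of control_box from where it was at the start of the episode above 0.025 m).
It fails at once if an adapter, the probe or the reel is lifted or knocked over 20 mm away (distance of any of hv_probe, adapter_wait_1, solder_reel, adapter_dut from where it was at the start of the episode above 0.02 m).
It also fails if it takes over 45 s, if anything falls off the work surface, if the arm or the gripper's body presses on something with over 40 N, if the wrist force passes 120 N, or if a joint passes its speed limit or range.

ROBOT

A 6-joint arm with a two-finger parallel gripper is mounted at the origin on a cart in front of the work surface, level with it; the furniture and walls round the work are solid. World frame = base frame: x ahead of the robot, y to its left, z up, the work surface at z = 0. Lengths are in mm, angles in rad, forces in N, time in s.
With the tool pointing down it reaches from about 325 to 750 mm from the base axis. Payload 7.6 kg.
Tool frame: the origin (TCP) lies on the centre line of the jaws, within the pads' length; the fingertips stand 11 mm ahead of it and the grasp point (between the pads) lies 8 mm behind it; z points along the fingers, y is the line along which they close (so a half turn about z gives the same grasp; the last joint's range is limited). The gripper opens to 85 mm and grips with 20 to 120 N. Pads are 22 mm wide; open, the fingers measure 114 mm over their backs; the gripper's body (76 mm by 85 mm) begins 54 mm behind the grasp point. The pads swing forward as they close: fully open they stand 13 mm farther back than shut.
Start: joints at [-1.172, 0.052, 1.401, -0, 1.689, -0.07], TCP at [237.229, -468.366, 242.323] pointing down, gripper open.
Joint ranges: [-2.9, 2.9], [-0.91, 2.17], [0.12, 2.37], [-1.06, 4.2], [0.26, 2.73], [-2.93, 2.93]. Speed limits (rad/s): [2.57, 2.57, 3.01, 3.14, 3.14, 3.14].

INTERFACE

Orientations are given as a rotation vector (axis times angle).
In Python, from cell import robot, optics gives the robot as it stands. The module is installed in compiled form; this text tells all that it offers.
- The arm moves only by the shell command python3 -m pendant 'ROWS' [OPENING] [FORCE]. ROWS is JSON, a list of rows, each a list of 6 numbers: the shift along the tool's x, y, z in units of 40 mm (1.0 is 40 mm), then the turn, a rotation vector about the tool's x, y, z in units of 8 degrees (1.0 is 8 degrees). In form: [[dx, dy, dz, ax, ay, az], ...]. A call has 1 to 20 rows; each row shifts and turns the commanded pose from where the row before left it, along the tool's axes as they then stand; what a row does not reach is not made up. A row lasts 1/8 s, in which the tool goes at most 62.5 mm and 10.7 degrees, less where a joint would pass 70% of its speed; a pose out of reach is approached as far as the arm can. A call is refused whole if a number of a shift passes 1 or a number of a turn 1, either way. A call with a gripper value outside its range is refused whole. OPENING is the opening, from 0 (shut) to 1 (fully open), set as the call begins (- or left out, the last holds). The fingers move at their own pace and stop on an object; FORCE is the grip in N (left out, the last holds). Time passes only in rows, so rows that do not move let the fingers close. It gives the time, the measured TCP pose, the force, the opening and the grip force at its end, in the units of the state.
- robot.get_obs(): the state, without advancing time (a new reading comes with each control period).
- optics.grab_frame(name): name is "scene" or "top" or "wrist"; returns the picture (400x640x3 uint8, red, green, blue); there is no depth.
- optics.camera_info(name): a dict with "K" (3x3 intrinsics, pixels), "extrinsics" (4x4, takes a point from camera to world coordinates). Camera axes: x right, y up, looking along -z (the intrinsics and any distortion apply to the point x, -y, -z); pixel columns grow to the right and rows downward; lengths in mm; the calibration is good to about 2 mm. A picture is of the moment at which its call begins: read the wrist's pose just before it. camera_info takes no time and is no camera call; for the wrist camera it gives the pose at the moment of the call.
- robot.sign_off(): hands the job in; it is judged then, once.
The state is a dict: "time_s": time; "joint_positions": joint angles; "joint_vel": joint speeds; "joint_efforts": joint torques, N m; "tool_pos": TCP position; "orientation": TCP orientation; "force": force on the tool from outside, world axes, zero at the start; "ft_torque": the same for the moment, N m; "width": finger opening in mm; "gripper_force": force on a finger pad.
Only numpy, scipy, OpenCV 4.12 (cv2) and the standard library are available. Lean on these libraries where they do the work, as an engineer would, in place of code of your own. Each camera call takes 0.05 s, during which the arm holds its last target. There are 200 camera calls.

## Working session

There is one attempt and no reset: what is moved stays moved. The work goes in short steps, Python scripts to look and compute and a shell command to move; the robot and the scene stay as the last step left them, time stands still between calls to the robot, and variables do not carry over. Pictures are saved under pics/ and viewed, at most 10 in all, crops included, and the job is handed in when it is done.

```bash
mkdir -p pics; cat > h.py <<'E'
import numpy as np, cv2
from cell import robot, optics
def save(name,fn):
    im=optics.grab_frame(name); cv2.imwrite('pics/'+fn,im[:,:,::-1])
def ray(name,u,v,z,info=None):
    c=info or optics.camera_info(name);K=np.array(c['K']);T=np.array(c['extrinsics'])
    d=np.linalg.inv(K)@[u,v,1];d=T[:3,:3]@[d[0],-d[1],-d[2]];o=T[:3,3]
    return o+d*(z-o[2])/d[2]
def proj(name,p):
    c=optics.camera_info(name);K=np.array(c['K']);T=np.array(c['extrinsics'])
    q=T[:3,:3].T@(np.array(p)-T[:3,3]);q=K@[q[0],-q[1],-q[2]];return q[:2]/q[2]
E
python3 - <<'E'
from h import *
save('top','t1.png');save('scene','s1.png')
o=robot.get_obs();print(o['tool_pos'],o['orientation'],o['force'],o['width'])
for n in('top','scene'):print(optics.camera_info(n))
E
```

```text
[ 237.12097855 -468.11956426  241.55801729] [-3.05434138e+00 -7.29296212e-01  3.90989418e-04] [ 0.59535111 -0.68502588  0.47447222] 85.50611422273457
{'K': array([[389.54472326,   0.        , 317.76686399],
       [  0.        , 389.54472326, 197.50222582],
       [  0.        ,   0.        ,   1.        ]]), 'extrinsics': array([[ 1.78598856e-03,  9.97770812e-01, -6.67099471e-02,
         4.24260238e+02],
       [-9.99979362e-01,  2.19366741e-03,  6.03846397e-03,
         1.07737781e+00],
       [ 6.17134253e-03,  6.66977857e-02,  9.97754138e-01,
         1.13446779e+03],
       [ 0.00000000e+00,  0.00000000e+00,  0.00000000e+00,
         1.00000000e+00]])}
{'K': array([[394.44779764,   0.        , 323.79289352],
       [  0.        , 394.44779764, 201.48890019],
       [  0.        ,   0.        ,   1.        ]]), 'extrinsics': array([[-7.91490589e-01,  4.50256367e-01, -4.13293904e-01,
         2.97138238e+01],
       [-6.11171323e-01, -5.79206154e-01,  5.39434746e-01,
         6.18749736e+02],
       [ 3.50155623e-03,  6.79550907e-01,  7.33619999e-01,
         8.82356586e+02],
       [ 0.00000000e+00,  0.00000000e+00,  0.00000000e+00,
         1.00000000e+00]])}
```

View pics/t1.png

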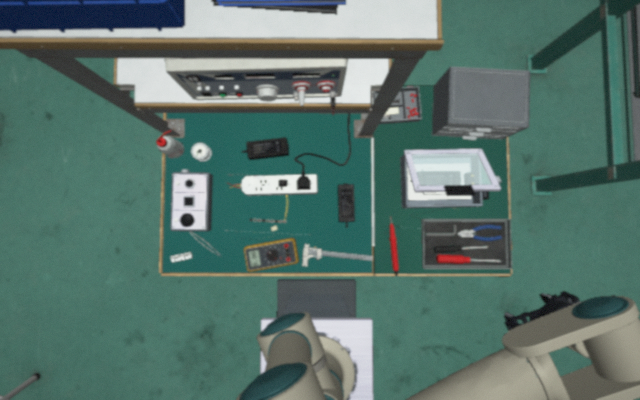

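View pics/s1.png

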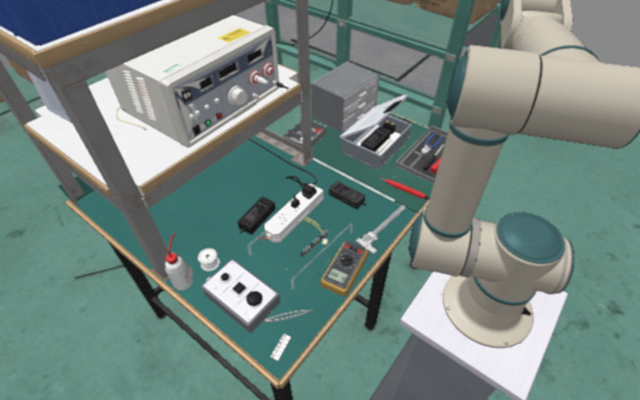

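The top view shows the control box at far left, with reset ≈(190,183), stop ≈(189,201) and start ≈(187,219). The test box spans ≈(404-500,150-207), with the black tab at ≈(459,191). I'll enlarge both areas.

```bash
python3 - <<'E'
import cv2,numpy as np
a=cv2.imread('pics/t1.png')
l=cv2.resize(a[160:240,155:225],None,fx=7,fy=7,interpolation=cv2.INTER_CUBIC)[:560,:400]
r=cv2.resize(a[140:220,395:515],None,fx=6,fy=6,interpolation=cv2.INTER_CUBIC)
cv2.imwrite('pics/c1.png',cv2.resize(a[165:235,160:220],None,fx=8,fy=8,interpolation=cv2.INTER_CUBIC))
cv2.imwrite('pics/c2.png',r)
E
```

```text
(no output)
```

View pics/c1.png

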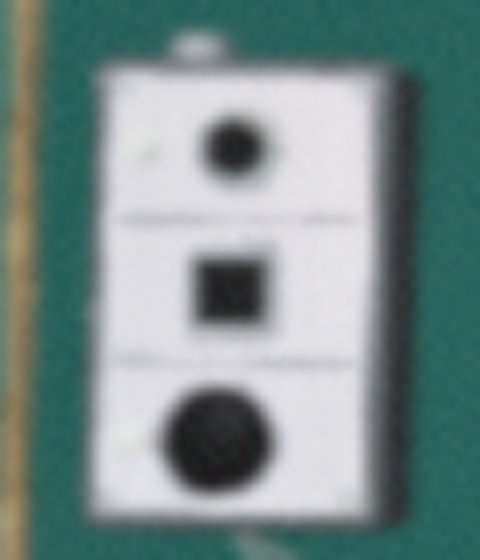

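View pics/c2.png

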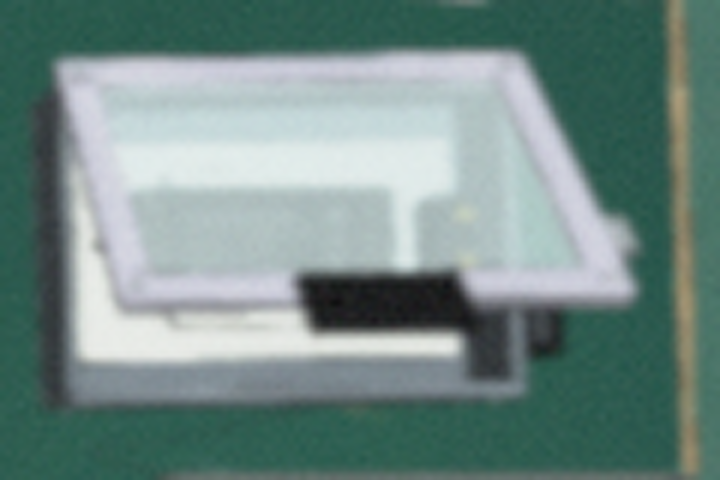

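Crop 1 puts reset at (189.1,183.5), stop at (188.9,201.4) and start at (187.1,220.0). Crop 2 gives the guard frame corners at crop (60,62), (520,53), (632,300) and (122,305), and tab corners at (298,275), (460,272), (472,325) and (315,328). Next I fit the guard pose.

```bash
cat > fit.py <<'E'
from h import *
from scipy.optimize import least_squares
P=[(60,62),(520,53),(632,300),(122,305),(298,275),(460,272),(474,325),(315,328)]
P=[((x+.5)/6-.5+395,(y+.5)/6-.5+140) for x,y in P]
Q=[(-1,107,9),(-1,-107,9),(155,-107,9),(155,107,9),(146,35,16),(146,-35,16),(180,-35,16),(180,35,16)]
def pt(X,r,s,h):
    hx,hy,yaw,a=X
    lx=-r*np.cos(a)+h*np.sin(a); lz=r*np.sin(a)+h*np.cos(a)
    c,n=np.cos(yaw),np.sin(yaw)
    return np.array([hx+c*lx-n*s,hy+n*lx+c*s,68.5+lz])
if __name__=='__main__':
    f=lambda X:np.concatenate([proj('top',pt(X,*q))-p for q,p in zip(Q,P)])
    s=least_squares(f,[590,-370,0,.7],x_scale=[10,10,.1,.1]);X=s.x
    print(X,s.fun.round(1).reshape(-1,2).tolist())
    for a in(X[3],.4,.2,0):print(a,pt([*X[:3],a],163,0,16))
    for n,u,v,z in(('reset',189.1,183.5,59),('stop',188.9,201.4,59),('start',187.1,220,71)):print(n,ray('top',u,v,z))
    from scipy.spatial.transform import Rotation as R
    o=robot.get_obs();print(R.from_rotvec(o['orientation']).as_matrix().round(3))
E
python3 fit.py
```

```text
[ 6.23052175e+02 -3.49587650e+02  1.42769953e-02  6.89335934e-01] [[-0.6, -0.4], [0.3, 0.2], [0.6, -0.6], [-0.5, -0.4], [-1.0, -0.3], [0.1, -0.2], [1.7, 0.9], [-0.6, 0.7]]
0.6893359341627076 [ 507.45838192 -351.23809401  184.51875282]
0.4 [ 479.16459232 -351.64207176  146.7121657 ]
0.2 [ 466.49598922 -351.82295364  116.56416617]
0 [ 460.0687872  -351.91472101   84.5       ]
reset [534.22828929 350.7993528   59.        ]
stop [484.60416041 350.17044223  59.        ]
start [433.25133307 349.95512131  71.        ]
[[ 0.892  0.452 -0.001]
 [ 0.452 -0.892  0.001]
 [ 0.    -0.001 -1.   ]]
```

```bash
python3 -m pendant '[[0,0,0,0,0,0.84],[0,0,0,0,0,0.84],[0,0,0,0,0,0.84],[0,0,0,0,0,0.84],[0.82,-0.366,0,0,0,0],[0.82,-0.366,0,0,0,0],[0.82,-0.366,0,0,0,0],[0.82,-0.366,0,0,0,0],[0.82,-0.366,0,0,0,0],[0.82,-0.366,0,0,0,0],[0.82,-0.366,0,0,0,0],[0.82,-0.366,0,0,0,0],[0,0,0,0,0,0],[0,0,0,0,0,0]]' 0 20
python3 - <<'E'
from h import *
save('wrist','w1.png')
E
```

```text
time_s: 1.85
tool_pos: [499.2, -351.5, 241.8]
orientation: [-3.141, 0.001, 0.002]
force: [-0.4, -0.3, -0.1]
width: 0.2
gripper_force: 0.0
```

View pics/w1.png

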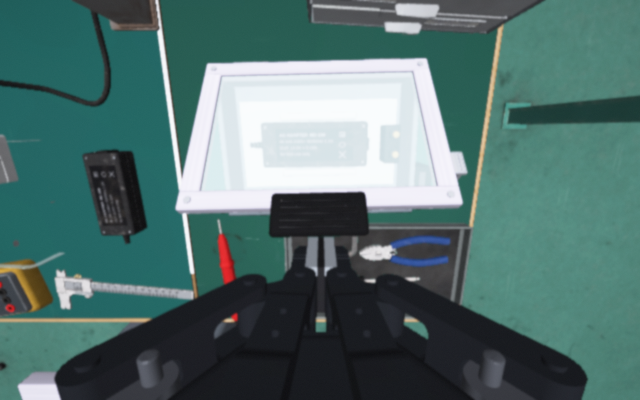

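The wrist view shows the closed fingertips at ≈(322,240), laterally centred on the tab (corners ≈(272,193)-(368,235)). I'll refine the fit with this near view.

```bash
python3 - <<'E'
from fit import *
Pw=[(209,64),(427,59),(461,208),(177,213),(272,195),(366,193),(368,234),(270,236)]
c={n:optics.camera_info(n) for n in('top','wrist')}
f=lambda X:np.concatenate([proj('wrist',pt(X,*q))-p for q,p in zip(Q,Pw)])
g=lambda X:np.concatenate([proj('top',pt(X,*q))-p for q,p in zip(Q,P)])
s=least_squares(lambda X:np.r_[f(X),2*g(X)],[620,-350,0,.7],x_scale=[10,10,.1,.1],loss='soft_l1');X=s.x
print(X,f(X).round(1).reshape(-1,2).tolist())
for a in(X[3],.6,.5,.4,.3,.2,.1,0.03):print(round(a,2),pt([*X[:3],a],163,0,16).round(1),pt([*X[:3],a],176,0,16).round(1))
E
```

```text
[ 6.21704103e+02 -3.49309818e+02  1.53803379e-02  6.86186319e-01] [[-1.4, -1.4], [0.9, -0.6], [2.6, -2.4], [-0.8, -2.6], [-0.3, -1.2], [0.9, -0.8], [3.0, 2.7], [-1.2, 2.3]]
0.69 [ 505.7 -351.1  184.2] [ 495.7 -351.2  192.4]
0.6 [ 496.2 -351.2  173.7] [ 485.5 -351.4  181.1]
0.5 [ 486.3 -351.4  160.7] [ 474.9 -351.6  166.9]
0.4 [ 477.8 -351.5  146.7] [ 465.8 -351.7  151.8]
0.3 [ 470.7 -351.6  132. ] [ 458.3 -351.8  135.8]
0.2 [ 465.2 -351.7  116.6] [ 452.4 -351.9  119.1]
0.1 [ 461.1 -351.8  100.7] [ 448.2 -352.   102. ]
0.03 [ 459.3 -351.8   89.4] [ 446.3 -352.    89.8]
```

```bash
python3 -m pendant '[[0,0,0.4,0,0,0],[0,0,0.35,0,0,0],[-0.09,0,0.25,0,0,0],[-0.09,0,0.25,0,0,0],[-0.12,0,0.18,0,0,0],[-0.12,0,0.18,0,0,0],[0,0,0,0,0,0]]' 0 20
```

```text
time_s: 2.78
tool_pos: [482.3, -351.1, 176.9]
orientation: [-3.141, 0.001, 0.002]
force: [-0.3, -0.1, 0.2]
width: 0.1
gripper_force: 0.0
```

```bash
python3 -m pendant '[[-0.11,0,0.19,0,0,0],[-0.11,0,0.19,0,0,0],[-0.09,0,0.2,0,0,0],[-0.09,0,0.2,0,0,0]]' 0 20
python3 - <<'E'
from h import *
save('wrist','w2.png')
E
```

```text
time_s: 3.28
tool_pos: [466.5, -351.4, 146.1]
orientation: [3.141, -0.001, -0.0]
force: [0.0, -0.9, 1.2]
width: -0.4
gripper_force: 0.6
```

View pics/w2.png

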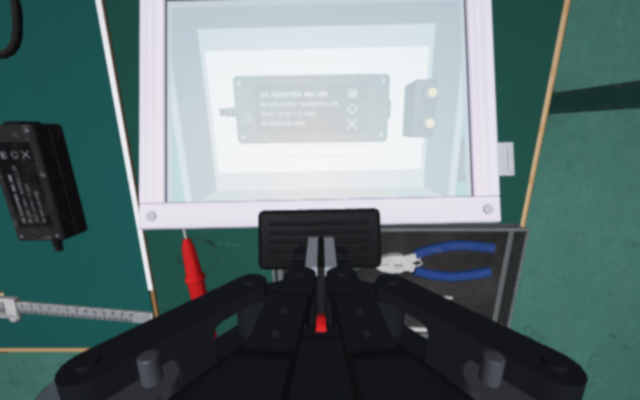

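The wrist view shows the fingertips on the middle of the tab (≈(322,240)), with the guard closing under them. I'll carry on down.

```bash
python3 -m pendant '[[-0.08,0,0.2,0,0,0],[-0.08,0,0.2,0,0,0],[-0.04,0,0.21,0,0,0],[-0.04,0,0.21,0,0,0],[-0.02,0,0.12,0,0,0],[-0.02,0,0.12,0,0,0]]' 0 20
python3 -m pendant '[[0,0,0.05,0,0,0],[0,0,0.05,0,0,0],[0,0,0.03,0,0,0]]' 0 20
```

```text
time_s: 4.08
tool_pos: [455.6, -351.3, 104.0]
orientation: [-3.142, 0.001, 0.0]
force: [-0.9, 0.7, 1.7]
width: 0.2
gripper_force: 0.6
time_s: 4.45
tool_pos: [455.7, -351.3, 99.1]
orientation: [3.141, -0.0, 0.0]
force: [-1.2, 0.9, 1.2]
width: 0.1
gripper_force: 0.6
```

```bash
python3 -m pendant '[[0,0,0.04,0,0,0],[0,0,0.03,0,0,0]]' 0 20
python3 -m pendant '[[0,0,0.03,0,0,0],[0,0,0,0,0,0]]' 0 20
python3 -m pendant '[[0,0,0.03,0,0,0],[0,0,0,0,0,0]]' 0 20
```

```text
time_s: 4.7
tool_pos: [455.7, -351.4, 96.3]
orientation: [3.141, -0.001, 0.0]
force: [-0.9, -0.7, 1.0]
width: 0.0
gripper_force: 0.6
time_s: 4.95
tool_pos: [455.7, -351.4, 95.3]
orientation: [3.141, -0.001, 0.0]
force: [-1.1, 0.5, 3.2]
width: 0.4
gripper_force: 1.4
time_s: 5.2
tool_pos: [455.7, -351.4, 95.2]
orientation: [3.141, -0.0, 0.001]
force: [-4.6, 3.2, 9.7]
width: -0.1
gripper_force: 4.7
```

```bash
python3 -m pendant '[[0,0,-0.1,0,0,0],[0,0,-0.8,0,0,0],[0,0,-0.9,0,0,0],[0,0,-0.7,0,0,0]]' 0 20
python3 -m pendant '[[0.108,-0.97,0,0,0,0],[0.108,-0.97,0,0,0,0],[0.108,-0.97,0,0,0,0],[0.108,-0.97,0,0,0,0],[0.108,-0.97,0,0,0,0],[0.108,-0.97,0,0,0,0],[0.108,-0.97,0,0,0,0],[0.108,-0.97,0,0,0,0],[0.108,-0.97,0,0,0,0],[0.108,-0.97,0,0,0,0],[0.108,-0.97,0,0,0,0],[0.108,-0.97,0,0,0,0],[0.108,-0.97,0,0,0,0],[0.108,-0.97,0,0,0,0],[0.108,-0.97,0,0,0,0],[0.108,-0.97,0,0,0,0],[0.108,-0.97,0,0,0,0],[0.108,-0.97,0,0,0,0],[0,0,0,0,0,0],[0,0,0,0,0,0]]' 0 20
python3 - <<'E'
from h import *
T=optics.grab_frame('top')[:,:,::-1]; W=optics.grab_frame('wrist')[:,:,::-1]
i=np.hstack([cv2.resize(W,(560,350)),cv2.resize(T[140:240,395:515],(240,200)).repeat(1,0) if 0 else cv2.copyMakeBorder(cv2.resize(T[140:220,395:515],(240,160)),0,190,0,0,0)])
cv2.imwrite('pics/m1.png',i)
for p in([534.2,350.8,59],[433.3,350,71],[484.6,350.2,59]):print(proj('wrist',p)*.875)
E
```

```text
time_s: 5.7
tool_pos: [455.9, -351.4, 195.3]
orientation: [3.141, -0.0, 0.002]
force: [0.5, 0.4, 0.7]
width: 0.3
gripper_force: 0.0
time_s: 8.2
tool_pos: [533.6, 346.7, 193.4]
orientation: [3.141, -0.001, -0.001]
force: [-0.2, -0.0, 0.9]
width: -0.1
gripper_force: 0.0
[276.20508896 172.74287602]
[277.30305393 258.11695258]
[277.00604794 213.78424677]
```

View pics/m1.png

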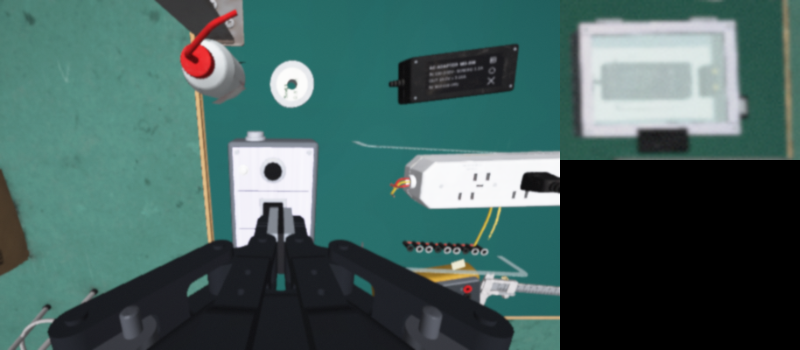

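The composite shows the guard shut, and reset at (272,171) in the 0.875-scale wrist view, against a predicted (276,173). I'll compute the correction.

```bash
python3 - <<'E'
from h import *
print(ray('wrist',272.3/.875,171/.875,59), robot.get_obs()['tool_pos'])
# fingertip check: pixel of TCP tip
t=robot.get_obs()['tool_pos'];print(proj('wrist',[t[0],t[1],t[2]-11])*.875)
E
```

```text
[536.21792662 355.15526075  59.        ] [533.83995191 346.12494364 193.88408117]
[280.40726311 219.87972653]
```

```bash
python3 -m pendant '[[0.03,-0.18,0.6,0,0,0],[0,0,0.9,0,0,0],[0,0,0.9,0,0,0],[0,0,0.4,0,0,0],[0,0,0,0,0,0]]' 0 20
python3 - <<'E'
from h import *
save('wrist','w3.png')
print(robot.get_obs()['tool_pos'])
E
```

```text
time_s: 8.93
tool_pos: [534.7, 353.5, 81.3]
orientation: [3.141, -0.002, -0.002]
force: [0.6, -0.0, 0.7]
width: -0.0
gripper_force: 0.0
[535.38229825 354.06614151  82.92507734]
```

View pics/w3.png

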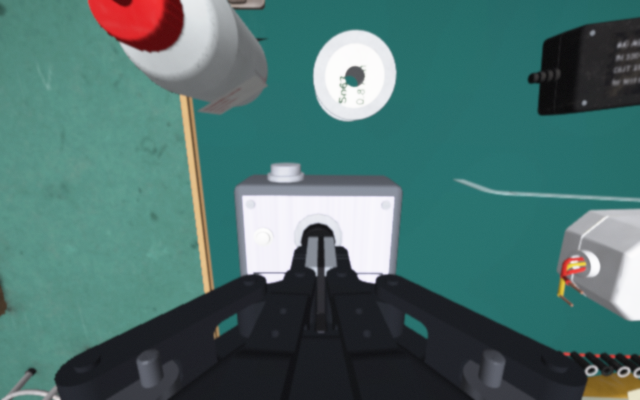

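The fingertips (≈(321,245)) sit over the reset button (≈(318,235)), so I'll press it in small steps.

```bash
python3 -m pendant '[[0,0,0.15,0,0,0],[0,0,0.13,0,0,0],[0,0,0,0,0,0]]' 0 20
python3 -m pendant '[[0,0,0.05,0,0,0],[0,0,0,0,0,0]]' 0 20
python3 -m pendant '[[0,0,0.04,0,0,0],[0,0,0,0,0,0]]' 0 20
```

```text
time_s: 9.35
tool_pos: [534.8, 354.3, 70.5]
orientation: [3.141, -0.001, -0.0]
force: [0.4, -0.4, -0.0]
width: -0.1
gripper_force: 0.0
time_s: 9.6
tool_pos: [535.0, 354.3, 69.0]
orientation: [-3.141, 0.001, -0.001]
force: [-0.2, -0.2, 1.8]
width: 0.0
gripper_force: 0.9
time_s: 9.85
tool_pos: [535.0, 354.4, 67.3]
orientation: [-3.141, 0.0, -0.001]
force: [-0.0, 0.9, 2.4]
width: -0.2
gripper_force: 1.3
```

```bash
python3 -m pendant '[[0,0,0.03,0,0,0],[0,0,0,0,0,0]]' 0 20
python3 -m pendant '[[0,0,0.03,0,0,0],[0,0,0,0,0,0]]' 0 20
```

```text
time_s: 10.1
tool_pos: [535.0, 354.4, 66.2]
orientation: [-3.141, 0.0, -0.001]
force: [-0.6, -0.5, 4.6]
width: 0.0
gripper_force: 2.3
time_s: 10.35
tool_pos: [535.1, 354.4, 66.2]
orientation: [-3.141, 0.0, -0.001]
force: [-4.0, -1.7, 10.4]
width: 0.1
gripper_force: 5.1
```

Reset is fully down at 4.6 N and bottomed by 10 N. Now I lift and move to start.

```bash
python3 -m pendant '[[0,0,-0.2,0,0,0],[0,0,-0.6,0,0,0],[0,0,-0.7,0,0,0],[-0.7,0.01,0,0,0,0],[-0.9,0.02,0,0,0,0],[-0.9,0.02,0,0,0,0],[0,0,0.5,0,0,0],[0,0,0,0,0,0]]' 0 20
python3 - <<'E'
from h import *
save('wrist','w4.png')
E
```

```text
time_s: 11.35
tool_pos: [433.7, 351.6, 102.9]
orientation: [3.139, 0.0, -0.005]
force: [0.2, -0.5, 0.1]
width: -0.1
gripper_force: 0.0
```

View pics/w4.png

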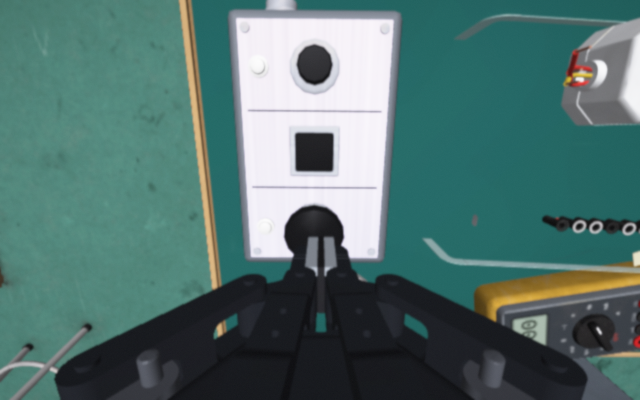

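The mushroom head is centred at ≈(314,235) and the fingers at x≈321. I'll shift about 4 mm left and press.

```bash
python3 -m pendant '[[0.03,-0.1,0.2,0,0,0],[0,0,0.28,0,0,0],[0,0,0,0,0,0]]' 0 20
python3 -m pendant '[[0,0,0.05,0,0,0],[0,0,0.05,0,0,0],[0,0,0,0,0,0]]' 0 20
python3 -m pendant '[[0,0,0.04,0,0,0],[0,0,0,0,0,0]]' 0 20
```

```text
time_s: 11.78
tool_pos: [435.6, 355.8, 83.9]
orientation: [3.14, -0.001, -0.003]
force: [0.1, -0.6, -0.4]
width: -0.1
gripper_force: 0.0
time_s: 12.15
tool_pos: [436.3, 356.4, 81.9]
orientation: [-3.141, 0.001, -0.001]
force: [0.1, -0.4, 2.1]
width: 0.1
gripper_force: 0.9
time_s: 12.4
tool_pos: [436.3, 356.4, 80.1]
orientation: [-3.141, 0.001, -0.001]
force: [0.6, 0.4, 2.7]
width: 0.1
gripper_force: 1.3
```

```bash
python3 -m pendant '[[0,0,0.04,0,0,0],[0,0,0.04,0,0,0],[0,0,0,0,0,0]]' 0 20
python3 -m pendant '[[0,0,0.03,0,0,0],[0,0,0,0,0,0]]' 0 20
```

```text
time_s: 12.78
tool_pos: [436.3, 356.4, 76.8]
orientation: [-3.141, 0.001, -0.001]
force: [-0.2, -0.3, 4.2]
width: 0.3
gripper_force: 2.2
time_s: 13.02
tool_pos: [436.3, 356.4, 76.0]
orientation: [-3.141, 0.001, -0.001]
force: [0.3, -1.4, 5.8]
width: 0.2
gripper_force: 3.4
```

```bash
python3 -m pendant '[[0,0,0.02,0,0,0],[0,0,0,0,0,0],[0,0,0,0,0,0],[0,0,0,0,0,0]]' 0 20
python3 - <<'E'
from h import *
W=optics.grab_frame('wrist')[:,:,::-1];T=optics.grab_frame('top')[:,:,::-1]
cv2.imwrite('pics/m2.png',np.hstack([cv2.resize(W,(400,250)),cv2.resize(T[80:280,150:520],(400,250))]))
E
```

```text
time_s: 13.52
tool_pos: [436.3, 356.4, 75.9]
orientation: [-3.141, 0.0, -0.001]
force: [-2.3, -2.0, 10.9]
width: 0.2
gripper_force: 5.4
```

View pics/m2.png

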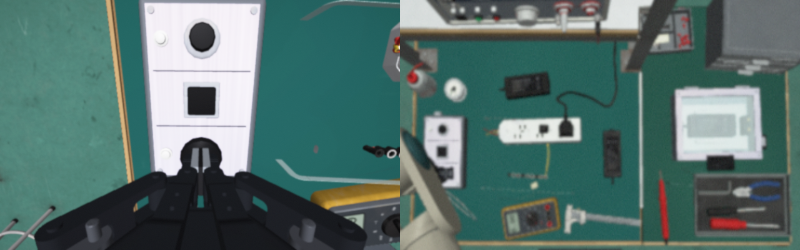

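The start button is held down against its stop under the fingertips (≈(200,155)), the guard is shut (≈(718,125)), and reset and stop are up. Nothing else has moved, so I hand it in.

```bash
python3 -c "
from cell import robot
print(robot.sign_off())"
```

```text
the job is handed in; nothing more can be done
None
```

I shut the guard, tapped reset and let it back up, then handed the job in at about 13.5 s with the start button held fully down at about 11 N; the sign-off gave no verdict.

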